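Square up the spray-out test boards in the corner stop

TASK

Stack the two wooden test boards in the corner stop, lying flat with their length along the long fence. First lay the longer board on the black floor plate and push it flush against both fences; only then lay the shorter board on top of it and push that one flush against both fences too, so that both share the same squared corner. Let go of both, and leave the other things on the bench where they are.

Things in the scene. Friction and masses are not known exactly. Their poses are not given: they have to be found in the camera images.
- corner_stop: Fixed corner stop: black plate 200 (x) x 150 (y) x 8 mm with two aluminium fences, 12 mm thick, rising 26 mm above the plate: the short one along the whole +x edge (150 mm), the long one along the whole +y edge (200 mm); -x and -y sides open. Origin: centre of its underside, on the bench; z up. Place and yaw (within 20 degrees) vary
- corner (a point): Inner corner where the fences meet, at the plate's top (8 mm above the bench), at (88, 63, 8) mm from the corner stop's origin; axes parallel to the corner stop's. Boards belong at negative x and y of it: squared, the long board's centre is at (-70, -30, +5) mm, the short board's, on top, at (-50, -25, +15) mm
- long_board: The longer brown wooden board, 140 (x) x 60 (y) x 10 (z) mm, about 65 g, lying flat and loose on the bench; same at both ends. Origin: its geometric centre; x along its length
- short_board: The shorter brown wooden board, 100 (x) x 50 (y) x 10 (z) mm, about 40 g, lying flat and loose on the bench; same at both ends. Origin: its geometric centre; x along its length. The two boards may have changed places
- squeeze_bottle: Bystander: white plastic bottle with orange cap, 68 mm across, 170 mm high. Origin: centre of its underside
- jar: Bystander: amber glass jar with steel lid, 72 mm across, 75 mm high. Origin: centre of its underside
- tape_roll: Bystander: roll of paper tape lying flat, 96 mm across, 24 mm high. Origin: centre of its underside
- wrench: Bystander: steel wrench lying flat, 170 mm long along its x. Origin: under its middle
- nozzle: Bystander: small brass nozzle standing upright, 26 mm across, 36 mm high. Origin: centre of its underside
- filter: Bystander: small white filter standing upright, 28 mm across, 50 mm high. Origin: centre of its underside
- spray_gun: Bystander: spray gun lying on its side, 175 mm long along its x, its grip reaching 120 mm to +y, 28 mm high. Origin: under the middle of its barrel
There are look-alikes about, which are no part of the job. What is shaped like the long_board but blue or yellow is not meant.

How it is judged (in metres and radians):
On the way, in this order (a step that is already met when the one before it is completed fails the run):
1. the long board lies flat on the plate of the corner stop, flush with both fences (x of long_board in the frame of corner between -0.0725 and -0.0675 m and y of long_board in the frame of corner between -0.0325 and -0.0275 m and z of long_board in the frame of corner between 0.002 and 0.008 m and angle between the x axis of long_board and the x axis of corner, either way round below 0.03 rad), for 0.2 s.
2. the short board lies on the long board, flush with both fences, the long board still flush (all of step 1 and x of short_board in the frame of corner between -0.0525 and -0.0475 m and y of short_board in the frame of corner between -0.0275 and -0.0225 m and z of short_board in the frame of corner between 0.012 and 0.018 m and angle between the x axis of short_board and the x axis of corner, either way round below 0.03 rad), for 0.2 s.
At the end, for the whole second after the job is handed in: Long board flat on the corner stop's plate and short board flat on top of it, each with its centre within 2.5 mm along x and y of the position where it touches both fences (3 mm in height), its length within 0.03 rad of the long fence's direction; both released and at rest (all of step 2 and linear speed of each of long_board, short_board below 0.01 m/s and angular speed of each of long_board, short_board below 0.1 rad/s and contact force between the fingers and long_board below 0.1 N and contact force between the fingers and short_board below 0.1 N).
It fails at once if one of the other things on the bench is moved more than 30 mm (distance of any of squeeze_bottle, jar, tape_roll, wrench, nozzle, filter, spray_gun from where it was at the start of the episode above 0.03 m).
It also fails if it takes over 69 s, if anything falls off the work surface, if the arm or the gripper's body presses on something with over 40 N, if the wrist force passes 120 N, or if a joint passes its speed limit or range.

ROBOT

A 6-joint arm with a two-finger parallel gripper is mounted at the origin on the work surface. World frame = base frame: x ahead of the robot, y to its left, z up, the work surface at z = 0. Lengths are in m, angles in degrees, forces in N, time in s.
With the tool pointing down it reaches from about 0.325 to 0.85 m from the base axis. Payload 15.5 kg.
Tool frame: the origin (TCP) lies at the very end of the fingers, on their centre line; the grasp point (between the pads) lies arm.grip_depth behind it (arm.grip_depth is the distance from the TCP to the grasp point, in m); z points along the fingers, y is the direction in which the jaws open and shut (so a half turn about z gives the same grasp; the last joint's range is limited). The gripper opens to 91 mm and grips with 3 to 60 N. Pads are 32 mm wide; open, the fingers measure 118 mm over their backs; the gripper's body (76 mm by 178 mm) begins 60 mm behind the grasp point.
Start: joints at [67.924, 28.281, 77.091, -0, 74.628, -5.472], TCP at [0.179, 0.599, 0.214] pointing down, gripper open.
Joint ranges: [-166.48, 166.48], [-47.26, 123.95], [12.59, 153.08], [-70.14, 250.14], [6.76, 159.57], [-176.63, 176.63]. Speed limits (degrees/s): [108.29, 108.29, 147.25, 172.46, 172.46, 172.46].

INTERFACE

Orientations are given as a 3x3 rotation matrix whose columns are the frame's x, y, z axes.
In Python, from rig import arm gives the robot as it stands. Calls block until the motion is done:
- arm.move_to(position, orientation): joint-space move of the TCP to a pose.
- arm.move_l(position, orientation=None, feed=0.15): straight line of the TCP; orientation=None keeps the orientation; feed is the mean speed in m/s.
- arm.move_joints(angles): joint-space move.
- arm.grip(opening): finger opening in m; the grip force is fixed at half the most; returns when the fingers have stopped.
- arm.sleep(seconds).
- arm.solve_ik(position, orientation): joint angles nearest the present ones, or None.
- arm.snapshot(name): name is "side" or "top"; returns the picture (480x640x3 uint8, red, green, blue); there is no depth.
- arm.get_calibration(name): a dict with "intrinsics" (3x3 intrinsics, pixels), "cam_to_world" (4x4, takes a point from camera to world coordinates). Camera axes: x right, y down, z forward; pixel columns grow to the right and rows downward; lengths in m; the calibration is good to about 2 mm. A picture is of the moment at which its call begins. get_calibration takes no time and is no camera call.
A pose or a line that the arm cannot do raises arm.Unreachable and nothing moves.
- arm.sign_off(): hands the job in, once; it reports no verdict.
Readings, each from a call of its own:
- arm.current_t(): time.
- arm.current_joint_positions(): joint angles.
- arm.current_dq(): joint speeds.
- arm.current_tau(): joint torques, N m.
- arm.current_ee_pos(): TCP position.
- arm.current_tool_rot(): TCP orientation.
- arm.current_force(): force on the tool from outside, world axes, zero at the start.
- arm.current_torque(): the same for the moment, N m.
- arm.current_width(): finger opening in m.
Only numpy, scipy, OpenCV 4.12 (cv2) and the standard library are available. Lean on these libraries where they do the work, as an engineer would, in place of code of your own. Each camera call takes 0.05 s, during which the arm holds its last target.

## Working session

There is one attempt and no reset: what is moved stays moved. The work goes in short steps, each a Python script; the robot and the scene stay as the last script left them, time stands still between calls to the robot, and variables do not carry over. Pictures are saved under pics/ and viewed, and the job is handed in when it is done.

```bash
mkdir -p pics; ls; python3 - <<'E'
from rig import arm
import cv2,numpy as np
for n in("side","top"):
    im=arm.snapshot(n); cv2.imwrite(f"pics/{n}0.png",im[:,:,::-1])
    c=arm.get_calibration(n); print(n,np.array(c["intrinsics"]).round(1).tolist(),np.array(c["cam_to_world"]).round(4).tolist())
print(arm.current_t(),arm.grip_depth,arm.current_tool_rot(),arm.current_width(),arm.current_force())
E
```

```text
pics
side [[490.8, 0.0, 318.2], [0.0, 490.8, 240.6], [0.0, 0.0, 1.0]] [[0.9148, -0.3069, 0.2627, 0.2702], [-0.4039, -0.7032, 0.5851, -0.6869], [0.0051, -0.6413, -0.7672, 0.8777], [0.0, 0.0, 0.0, 1.0]]
top [[449.6, 0.0, 317.7], [0.0, 449.6, 245.7], [0.0, 0.0, 1.0]] [[-0.022, -0.9926, 0.1195, 0.4235], [-0.9997, 0.0229, 0.0062, -0.0263], [-0.0089, -0.1193, -0.9928, 1.0815], [0.0, 0.0, 0.0, 1.0]]
0.1 0.0188 [[-9.58296297e-01  2.85776189e-01 -4.19952110e-04]
 [ 2.85776476e-01  9.58295757e-01 -1.02351544e-03]
 [ 1.09941983e-04 -1.10084349e-03 -9.99999388e-01]] 0.09111043568254426 [-0.0147259  -0.14260956 -0.30608554]
```

View pics/side0.png

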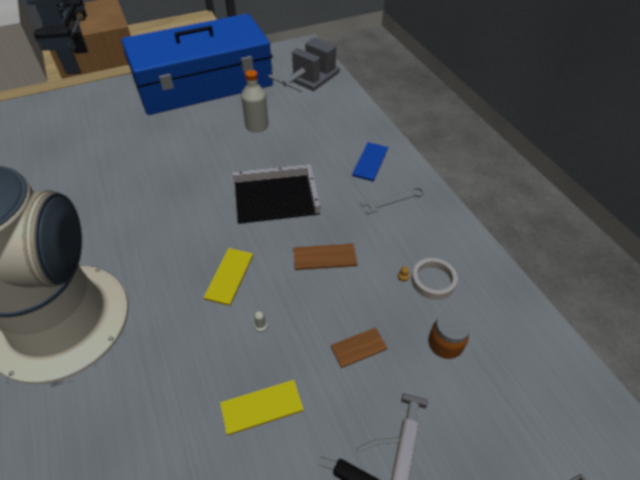

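View pics/top0.png

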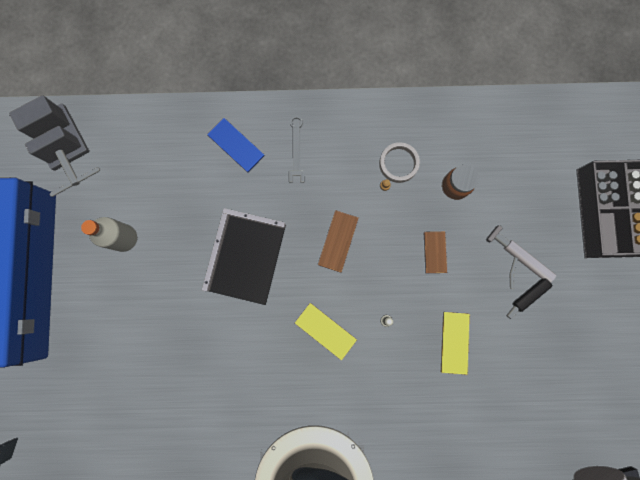

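```bash
python3 - <<'E'
import cv2
t=cv2.imread("pics/top0.png"); s=cv2.imread("pics/side0.png")
def crop(im,x,y,w,h,k,n): cv2.imwrite("pics/"+n,cv2.resize(im[y:y+h,x:x+w],None,fx=k,fy=k,interpolation=cv2.INTER_CUBIC))
crop(t,195,200,100,110,5,"tc.png")   # origin 195,200
crop(t,310,200,150,80,5,"tb.png")
crop(s,225,155,105,75,7,"sc.png")
crop(s,280,235,120,140,4,"sb.png")
E
```

```text
(no output)
```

View pics/tc.png

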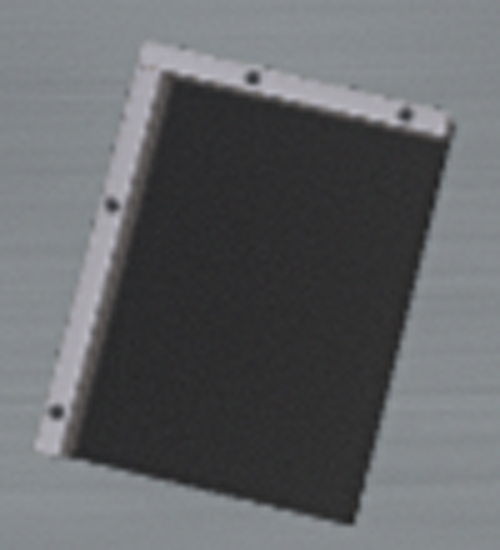

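View pics/tb.png

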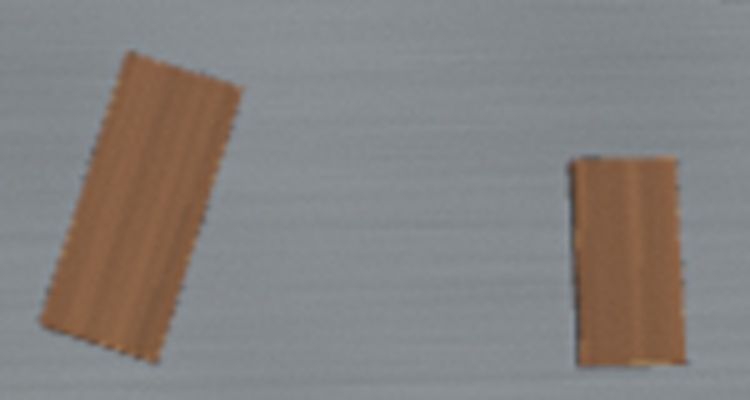

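View pics/sc.png

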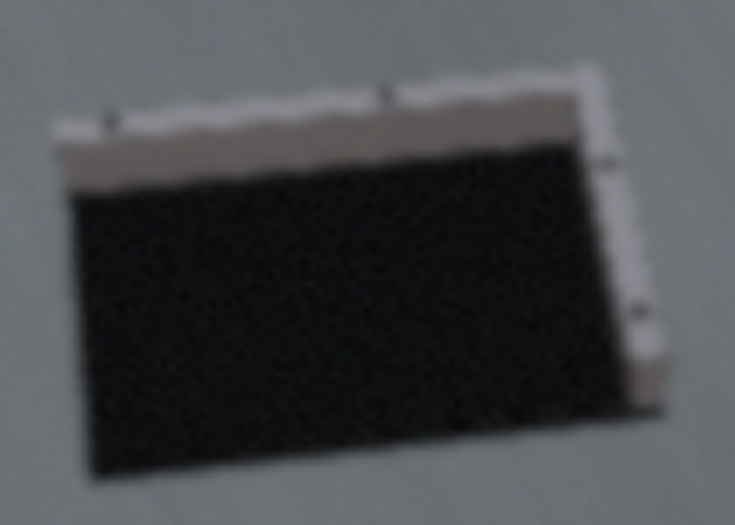

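View pics/sb.png

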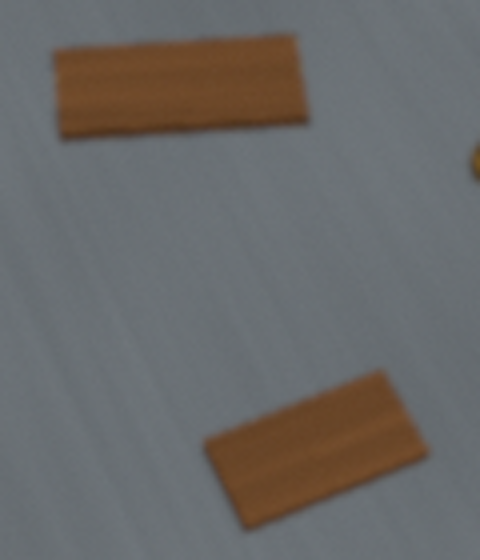

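Top view (px): the long-board candidates are the brown board at (338,241), the blue one at (236,145), and the yellow ones at (326,332) and (456,343). The brown board at (435,252) is the short one. The long board is brown, and in the crop (338,241) is clearly longer than (435,252), so I choose that one. The corner stop's fences meet at top px (224,208). Next step is to triangulate.

```bash
cat > h.py <<'E'
from rig import arm
import numpy as np, cv2
from scipy.optimize import least_squares
C={n:(np.array(arm.get_calibration(n)["intrinsics"]),np.linalg.inv(np.array(arm.get_calibration(n)["cam_to_world"]))) for n in("side","top")}
def proj(n,P):
    K,T=C[n]; r,_=cv2.Rodrigues(T[:3,:3])
    return cv2.projectPoints(np.atleast_2d(P).astype(float),r,T[:3,3],K,None)[0][:,0]
def tri(pt,ps):
    f=lambda P:np.r_[proj("top",P)[0]-pt,proj("side",P)[0]-ps]
    r=least_squares(f,[.45,0,.01]); return r.x,np.abs(r.fun).max()
def uncrop(p,k,off): return (np.array(p,float)+.5)/k-.5+np.array(off)
def fit(obs,x0):  # obs: list of (view, local pt, px); pose x,y,z,yaw
    L=np.array([o[1] for o in obs],float)
    def W(q):
        c,s=np.cos(q[3]),np.sin(q[3]); return L@np.array([[c,s,0],[-s,c,0],[0,0,1]])+q[:3]
    def f(q):
        P=W(q); return np.concatenate([proj(o[0],p)[0]-o[2] for o,p in zip(obs,P)])
    r=least_squares(f,x0,loss="soft_l1"); return r.x,np.abs(r.fun).reshape(-1,2)
E
cat > m.py <<'E'
from h import *
tb=lambda *p:uncrop(p,5,(310,200)); sb=lambda *p:uncrop(p,4,(280,235))
tc=lambda *p:uncrop(p,5,(195,200)); sc=lambda *p:uncrop(p,7,(225,155))
LT=[tb(127,50),tb(242,88),tb(158,362),tb(40,323)]; LS=[sb(297,37),sb(308,120),sb(62,134),sb(55,50)]
ST=[tb(572,158),tb(677,157),tb(686,362),tb(579,366)]; SS=[sb(383,370),sb(428,450),sb(248,523),sb(205,440)]
sg=[(1,1),(1,-1),(-1,-1),(-1,1)]
for nm,T,S,a,b in(("long",LT,LS,.07,.03),("short",ST,SS,.05,.025)):
    for t,s in zip(T,S):
        p,e=tri(t,s); print(nm,p.round(4),round(e,2))
    obs=[(v,(i*a,j*b,0.),p) for v,Q in(("top",T),("side",S)) for (i,j),p in zip(sg,Q)]
    q,e=fit(obs,[.45,0,.01,0]); print(nm,"fit ctr-top",q[:3].round(4),"yaw",np.degrees(q[3]).round(2),"res",e.max().round(2))
obs=[("top",(.1,.075,.034),tc(143,42)),("top",(.1,-.075,.034),tc(454,114)),("top",(-.1,.075,.034),tc(37,450)),("top",(-.1,-.075,.008),tc(355,523)),
("top",(.088,.063,.034),tc(166,73)),
("side",(.1,.075,.034),sc(602,65)),("side",(-.1,.075,.034),sc(52,122)),("side",(.1,-.075,.034),sc(664,352)),("side",(.088,.063,.008),sc(575,147)),("side",(-.1,.063,.008),sc(72,195))]
q,e=fit(obs,[.45,.2,0,-.2]); print("stop",q[:3].round(4),"yaw",np.degrees(q[3]).round(2)); print(e.round(2).tolist())
for a,b in((0,5),(2,6),(1,7)): print("fence pt",tri(obs[a][2],obs[b][2])[0].round(4))
c,s=np.cos(q[3]),np.sin(q[3]); print("corner",(q[:3]+[c*.088-s*.063,s*.088+c*.063,.008]).round(4))
E
python3 m.py
```

```text
long [ 0.6404 -0.0635  0.0051] 0.04
long [ 0.6201 -0.1188  0.0038] 0.21
long [ 0.489  -0.0745  0.0063] 0.34
long [ 0.5082 -0.0183  0.0073] 0.04
long fit ctr-top [ 0.5644 -0.0687  0.0053] yaw -19.19 res 0.71
short [ 0.5822 -0.2768  0.0063] 0.04
short [ 0.5806 -0.3264  0.0093] 0.15
short [ 0.483  -0.3255  0.0092] 0.26
short [ 0.483  -0.2756  0.0053] 0.52
short fit ctr-top [ 0.5323 -0.301   0.0072] yaw -0.44 res 0.77
stop [ 0.5298  0.1544 -0.0017] yaw -14.72
[[0.67, 0.18], [0.39, 0.2], [0.16, 0.35], [0.0, 0.75], [0.35, 0.41], [0.04, 0.08], [0.61, 0.05], [0.42, 0.49], [0.01, 0.53], [0.72, 0.25]]
fence pt [0.6459 0.2033 0.0309]
fence pt [0.4519 0.2521 0.0327]
fence pt [0.6061 0.0554 0.0357]
corner [0.6309 0.193  0.0063]
```

Heights: both board tops triangulate at 5–7 mm and the stop's underside at −1.7 mm. The nominal values are 10 mm and 0 mm, so this is a 2–4 mm calibration bias downwards. I'm grasping the long board now, going high over the bottle.

```bash
cat >> h.py <<'E'
def R(psi):
    a=np.radians(psi); c,s=np.cos(a),np.sin(a)
    return np.array([[-s,c,0],[c,s,0],[0,0,-1.]])
def st(m=""):
    print(m,"t",round(arm.current_t(),2),"p",np.round(arm.current_ee_pos(),4),"F",np.round(arm.current_force(),2),"w",round(arm.current_width(),4))
def save(n,name): cv2.imwrite("pics/"+name,arm.snapshot(n)[:,:,::-1])
E
python3 - <<'E'
from h import *
psi=70.8; x,y=.5644,-.0687
p=arm.current_ee_pos(); arm.move_l([p[0],p[1],.27],feed=.25)
arm.move_to([x,y,.20],R(psi)); st("above"); print(np.round(arm.current_joint_positions(),1))
arm.move_l([x,y,.03],feed=.2); st()
arm.move_l([x,y,.003],feed=.06); st("down")
save("top","t1.png"); save("side","s1.png")
E
python3 - <<'E'
import cv2
t=cv2.imread("pics/s1.png"); cv2.imwrite("pics/s1c.png",cv2.resize(t[180:330,220:420],None,fx=4,fy=4,interpolation=cv2.INTER_CUBIC))
E
```

```text
above t 3.21 p [ 0.5645 -0.068   0.2001] F [ 0.56 -0.55 -0.68] w 0.0913
[-12.9  24.5  86.3   0.   69.2 -83.7]
 t 4.21 p [ 0.565  -0.0687  0.0309] F [-1.23  0.15 -0.14] w 0.0912
down t 4.81 p [ 0.5643 -0.0687  0.0028] F [ 0.54 -0.2   0.78] w 0.0913
```

View pics/s1c.png

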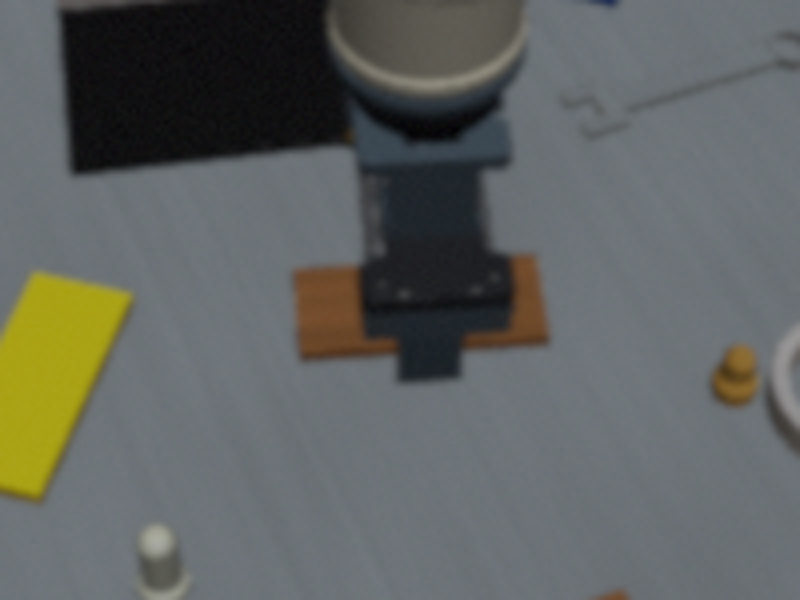

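Crop view: the finger tip is at about crop (430,375), just beyond the near long edge and centred on the board. It straddles the brown long board. Gripping and carrying to the stop.

```bash
cat >> h.py <<'E'
YAW=-14.72; COR=np.array([.6309,.193])
def S(x,y,z):
    a=np.radians(YAW); c,s=np.cos(a),np.sin(a)
    return [COR[0]+c*x-s*y,COR[1]+s*x+c*y,z]
E
python3 - <<'E'
from h import *
arm.grip(.04); st("grip")
p=arm.current_ee_pos(); arm.move_l([p[0],p[1],.08],feed=.2); st("lift")
psi=YAW+90
arm.move_to(S(-.088,-.058,.08),R(psi)); st("over")
save("top","t2.png"); save("side","s2.png")
arm.move_l(S(-.088,-.058,.025),feed=.15)
arm.move_l(S(-.088,-.058,.012),feed=.05); st("low")
arm.grip(.068); st("rel")
save("top","t3.png"); save("side","s3.png")
E
python3 - <<'E'
import cv2,numpy as np
a=[cv2.resize(cv2.imread(f"pics/{n}.png")[y:y+130,x:x+130],None,fx=3,fy=3) for n,x,y in(("s2",220,120),("s3",220,120))]
cv2.imwrite("pics/p3.png",np.hstack(a))
E
```

```text
grip t 5.49 p [ 0.5645 -0.0687  0.0031] F [-0.56  0.03  3.28] w 0.0598
lift t 6.03 p [ 0.5644 -0.0687  0.0801] F [ 0.63  0.25 -1.2 ] w 0.0595
over t 6.94 p [0.5312 0.1583 0.0796] F [ 1.06  0.01 -0.79] w 0.0594
low t 7.97 p [0.5309 0.1593 0.0119] F [0.43 0.43 0.04] w 0.0595
rel t 8.32 p [0.5311 0.1593 0.0121] F [-0.88  0.3  -0.9 ] w 0.0681
```

View pics/p3.png

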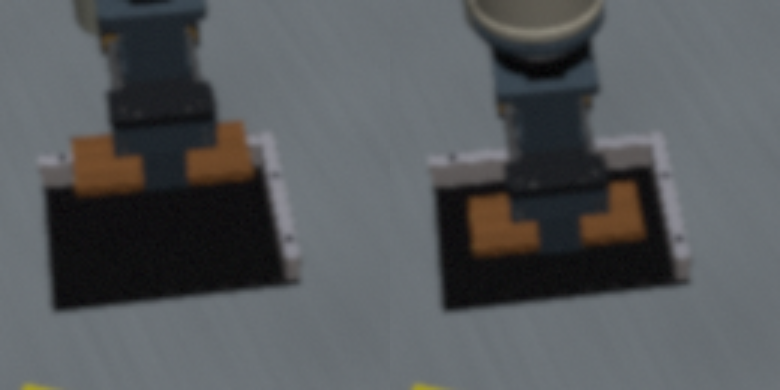

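The long board lies flat on the plate, clear of both fences (side px about 378–435, 185–205). Now the pushes, guided by force.

```bash
cat >> h.py <<'E'
def push(a,b,z,thr=5.0,step=.001,feed=.02):
    """push from stop-frame a to b in small steps until the force against motion exceeds thr"""
    a=np.array(a);b=np.array(b);d=b-a;L=np.linalg.norm(d);u=d/L
    w=np.array(S(*u,0))-np.array(S(0,0,0)); f0=np.mean([np.dot(arm.current_force(),w) for _ in range(3)])
    n=int(round(L/step))
    for i in range(1,n+1):
        arm.move_l(S(*(a+u*i*step),z),feed=feed)
        f=np.dot(arm.current_force(),w)-f0
        if -f>thr: break
    q=a+u*i*step; print("push stop",q.round(4),"i",i,n,"f",round(f,2)); st(); return q
E
python3 - <<'E'
from h import *
p=arm.current_ee_pos(); arm.move_l([p[0],p[1],.055],feed=.2)
arm.grip(.091)
arm.move_to(S(-.088,-.115,.055),R(YAW)); st()
arm.move_l(S(-.088,-.115,.012),feed=.1); st()
arm.move_l(S(-.088,-.083,.012),feed=.08); st()
q=push((-.088,-.083),(-.088,-.070),.012)
arm.sleep(.1); st(); save("side","s4.png");save("top","t4.png")
E
python3 - <<'E'
import cv2,numpy as np
a=[cv2.resize(cv2.imread(f"pics/{n}.png")[y:y+130,x:x+130],None,fx=3,fy=3) for n,x,y in(("s4",220,120),("t4",185,190))]
cv2.imwrite("pics/p4.png",np.hstack(a))
E
```

```text
t 10.72 p [0.5166 0.1042 0.055 ] F [-0.11 -0.04 -0.35] w 0.091
 t 11.3 p [0.5166 0.1042 0.0121] F [ 0.05 -0.04  1.69] w 0.0914
 t 11.85 p [0.5247 0.1355 0.012 ] F [0.02 0.05 0.84] w 0.0911
push stop [-0.088 -0.077] i 6 13 f -5.99
 t 13.35 p [0.5261 0.1405 0.012 ] F [-0.88 -5.9   0.57] w 0.0911
 t 13.45 p [0.5261 0.1405 0.012 ] F [-0.05 -5.42  1.22] w 0.0907
```

View pics/p4.png

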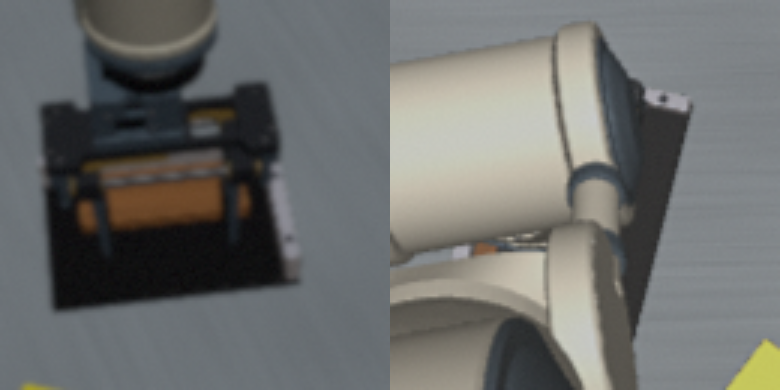

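```bash
python3 - <<'E'
from h import *
arm.move_l(S(-.088,-.085,.012),feed=.08)
arm.move_l(S(-.088,-.095,.05),feed=.2)
arm.grip(0.0); 
arm.move_l(S(-.185,-.03,.05),feed=.2)
arm.move_l(S(-.185,-.03,.012),feed=.12); st()
arm.move_l(S(-.160,-.03,.012),feed=.08); st()
q=push((-.160,-.03),(-.146,-.03),.012)
arm.sleep(.1); st()
save("side","s5.png")
arm.move_l(S(q[0]-.01,-.03,.012),feed=.08)
arm.move_l(S(q[0]-.01,-.08,.05),feed=.2)
arm.move_l(S(-.07,-.09,.05),feed=.2)
arm.move_l(S(-.07,-.09,.012),feed=.12)
arm.move_l(S(-.07,-.08,.012),feed=.08); st()
q=push((-.07,-.08),(-.07,-.070),.012)
save("side","s6.png")
arm.move_l(S(-.07,-.09,.012),feed=.08)
arm.move_l(S(-.07,-.10,.12),feed=.25)
save("side","s7.png"); save("top","t7.png"); st()
E
python3 - <<'E'
import cv2,numpy as np
a=[cv2.resize(cv2.imread(f"pics/{n}.png")[y:y+130,x:x+130],None,fx=3,fy=3) for n,x,y in(("s5",220,120),("s7",220,120))]
cv2.imwrite("pics/p5.png",np.hstack(a))
E
```

```text
t 16.72 p [0.4447 0.2105 0.012 ] F [-0.07  0.16 -0.65] w 0.0005
 t 17.18 p [0.469  0.2044 0.0122] F [-1.26 -0.36  0.8 ] w -0.0001
push stop [-0.148 -0.03 ] i 12 14 f -7.41
 t 20.18 p [0.479  0.2017 0.0119] F [-7.58  4.74  3.  ] w 0.0005
 t 20.28 p [0.479  0.2017 0.0119] F [-6.39  3.7   3.43] w 0.0005
 t 22.41 p [0.5434 0.1341 0.0126] F [0.05 0.07 0.36] w 0.0008
push stop [-0.07  -0.076] i 4 10 f -12.49
 t 23.41 p [0.5435 0.1361 0.012 ] F [ -0.85 -12.61   2.67] w 0.0005
 t 24.47 p [0.5371 0.1142 0.1191] F [-0.13 -0.22 -1.15] w 0.0004
```

View pics/p5.png

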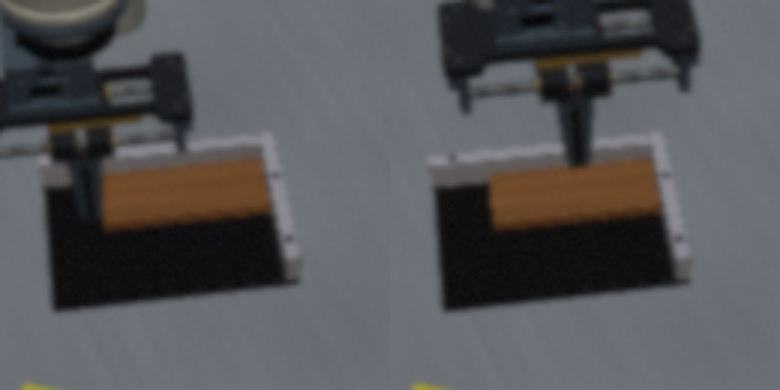

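```bash
python3 - <<'E'
import cv2,numpy as np
s=cv2.imread("pics/s7.png");t=cv2.imread("pics/t7.png")
cv2.imwrite("pics/s7c.png",cv2.resize(s[155:230,225:330],None,fx=7,fy=7,interpolation=cv2.INTER_CUBIC))
cv2.imwrite("pics/t7c.png",cv2.resize(t[200:310,195:295],None,fx=5,fy=5,interpolation=cv2.INTER_CUBIC))
E
```

```text
(no output)
```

View pics/s7c.png

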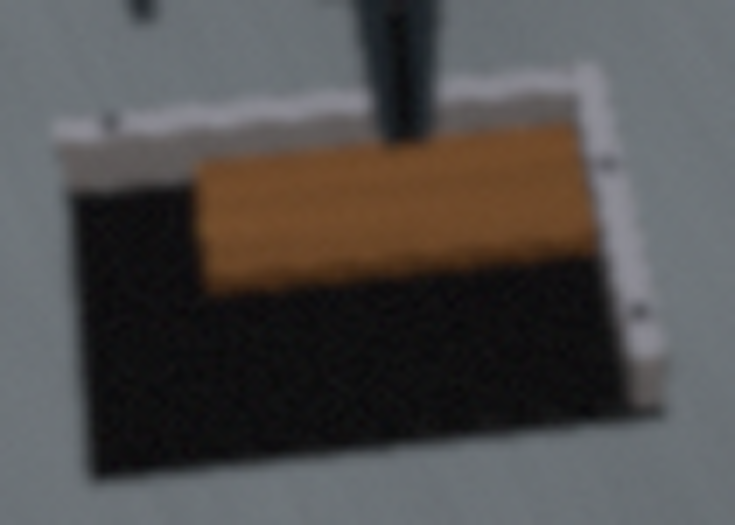

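View pics/t7c.png

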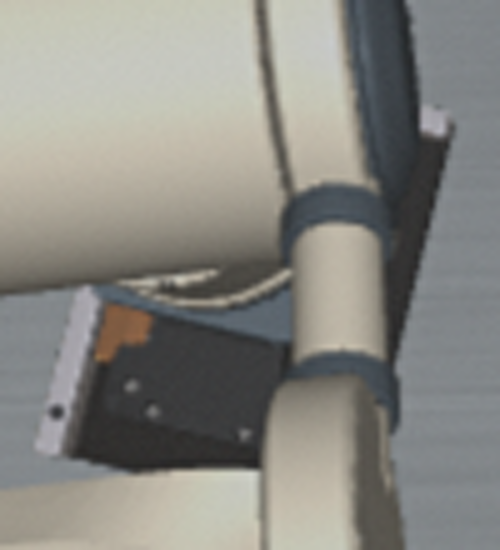

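Side crop: the board's long edge runs along the fence foot, and its +x end at (578–600,125–255) meets the short fence, so it looks flush. Fetching the short board and re-measuring on the way with the stop unobstructed.

```bash
python3 - <<'E'
from h import *
x,y=.5323,-.301
arm.move_to([x,y,.12],R(89.5)); arm.grip(.085); st()
save("top","t8.png"); save("side","s8.png")
arm.move_l([x,y,.02],feed=.2)
arm.move_l([x,y,.003],feed=.06); st()
save("side","s9.png")
E
python3 - <<'E'
import cv2,numpy as np
s=cv2.imread("pics/s8.png");t=cv2.imread("pics/t8.png");u=cv2.imread("pics/s9.png")
cv2.imwrite("pics/s8c.png",cv2.resize(s[155:230,225:330],None,fx=7,fy=7,interpolation=cv2.INTER_CUBIC))
cv2.imwrite("pics/t8c.png",cv2.resize(t[200:310,195:295],None,fx=5,fy=5,interpolation=cv2.INTER_CUBIC))
cv2.imwrite("pics/s9c.png",cv2.resize(u[280:400,280:440],None,fx=4,fy=4,interpolation=cv2.INTER_CUBIC))
E
```

```text
t 28.03 p [ 0.5323 -0.301   0.12  ] F [ 0.88  0.43 -1.37] w 0.0849
 t 29.22 p [ 0.5322 -0.3009  0.0028] F [-0.72 -0.03  0.02] w 0.085
```

View pics/t8c.png

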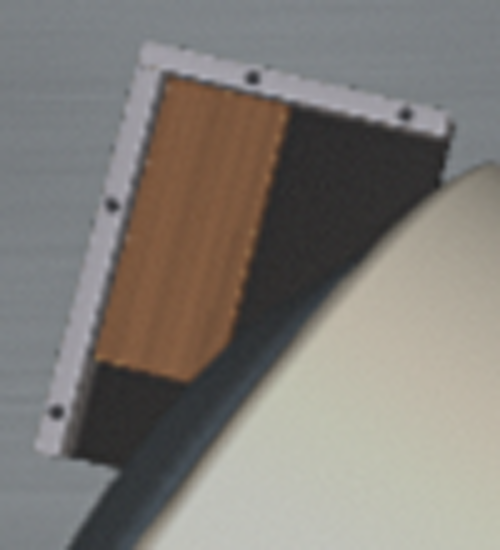

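View pics/s9c.png

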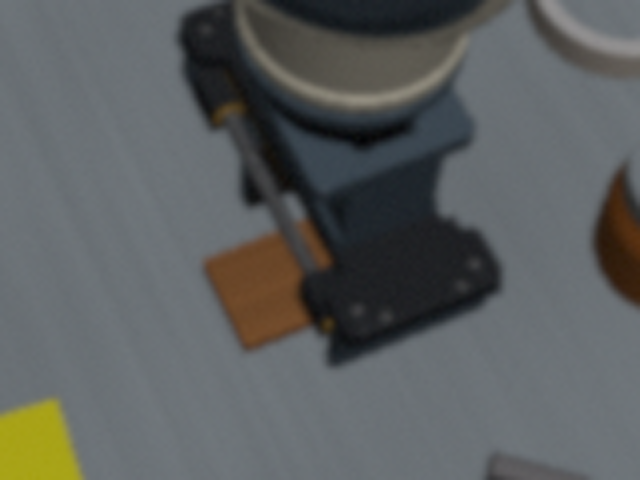

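View pics/s8c.png

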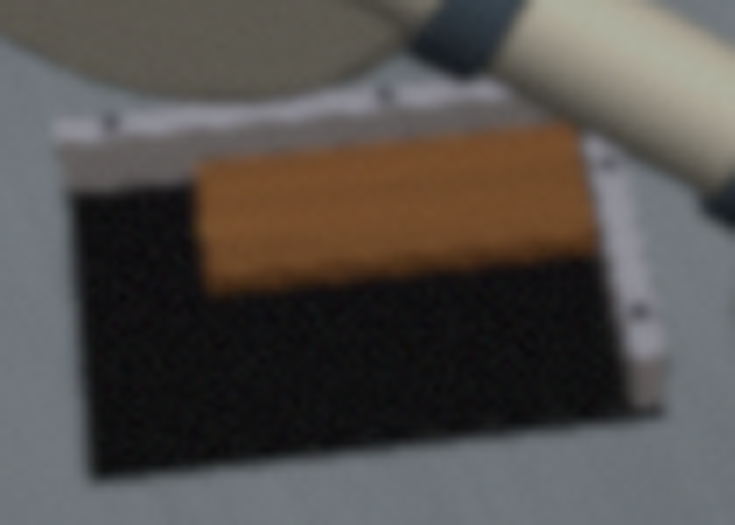

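The long board looks flush in both views. Top crop: its edges touch the fence feet at (160–285,75–105) and along the left side. The short board is centred between the fingers. Gripping it and laying it on top.

```bash
python3 - <<'E'
from h import *
arm.grip(.03); st("grip")
p=arm.current_ee_pos(); arm.move_l([p[0],p[1],.10],feed=.25); st("lift")
arm.move_to(S(-.064,-.050,.09),R(YAW+90)); st("over")
arm.move_l(S(-.064,-.050,.035),feed=.15)
arm.move_l(S(-.064,-.050,.0225),feed=.04); st("low")
save("side","s10.png")
arm.grip(.058); st("rel")
save("side","s11.png"); save("top","t11.png")
E
python3 - <<'E'
import cv2,numpy as np
a=[cv2.resize(cv2.imread(f"pics/{n}.png")[y:y+100,x:x+130],None,fx=3,fy=3) for n,x,y in(("s10",220,135),("s11",220,135))]
cv2.imwrite("pics/p11.png",np.hstack(a))
E
```

```text
grip t 29.9 p [ 0.5323 -0.301   0.0031] F [-0.02  0.18  0.92] w 0.0497
lift t 30.44 p [ 0.5324 -0.3011  0.1004] F [-0.32 -0.2  -0.65] w 0.0495
over t 32.13 p [0.5566 0.1601 0.0898] F [ 0.21 -0.67 -0.02] w 0.0494
low t 33.11 p [0.5562 0.1609 0.0224] F [ 0.44  0.2  -0.34] w 0.0495
rel t 33.52 p [0.5563 0.1609 0.0226] F [-0.21  0.59 -0.42] w 0.058
```

View pics/p11.png

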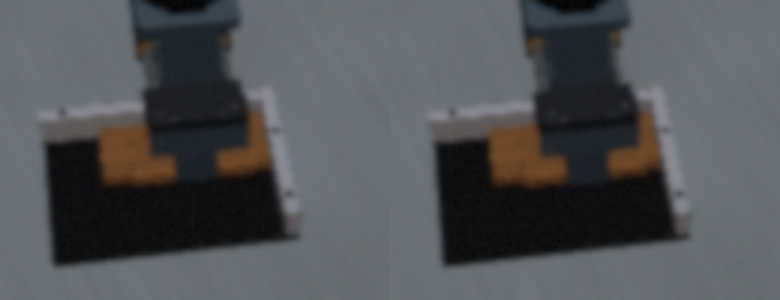

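```bash
python3 - <<'E'
from h import *
z=.0215
p=arm.current_ee_pos(); arm.move_l([p[0],p[1],.065],feed=.2)
arm.move_to(S(-.064,-.105,.065),R(YAW)); 
arm.move_l(S(-.064,-.105,z),feed=.12); st()
arm.move_l(S(-.064,-.072,z),feed=.08); st()
q=push((-.064,-.072),(-.064,-.060),z)
save("side","s12.png")
arm.move_l(S(-.064,-.08,z),feed=.1)
arm.move_l(S(-.064,-.09,.06),feed=.2)
arm.grip(0.0)
arm.move_l(S(-.138,-.025,.06),feed=.2)
save("side","s13.png")
arm.move_l(S(-.138,-.025,z),feed=.12); st()
arm.move_l(S(-.114,-.025,z),feed=.08); st()
q=push((-.114,-.025),(-.104,-.025),z)
save("side","s14.png")
E
python3 - <<'E'
import cv2,numpy as np
a=[cv2.resize(cv2.imread(f"pics/{n}.png")[135:235,220:350],None,fx=3,fy=3) for n in("s12","s14")]
cv2.imwrite("pics/p12.png",np.hstack(a))
E
```

```text
t 35.88 p [0.5423 0.1078 0.0216] F [-0.45 -0.43 -0.09] w 0.0583
 t 36.44 p [0.5506 0.14   0.0215] F [-0.01 -0.42 -0.22] w 0.0577
push stop [-0.064 -0.066] i 6 12 f -12.42
 t 37.94 p [0.5519 0.1442 0.0215] F [ -2.3  -12.65   3.01] w 0.0579
 t 40.75 p [0.4913 0.2034 0.0215] F [-0.85 -0.27  0.39] w 0.0002
 t 41.2 p [0.5147 0.1976 0.0217] F [-0.31  0.06 -0.09] w 0.0007
push stop [-0.108 -0.025] i 6 10 f -7.79
 t 42.7 p [0.519  0.1964 0.0214] F [-7.1   4.88  3.69] w 0.0003
```

View pics/p12.png

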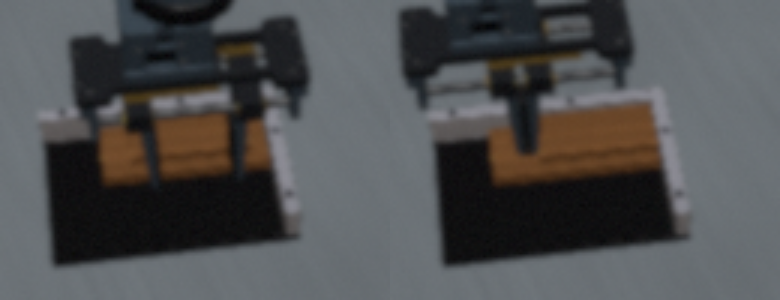

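Both pushes stopped where the model predicted (−66 and −108 mm). One more light push in y, then retreat and look.

```bash
python3 - <<'E'
from h import *
z=.0215
arm.move_l(S(-.118,-.025,z),feed=.1)
arm.move_l(S(-.118,-.06,.06),feed=.2)
arm.move_l(S(-.05,-.085,.05),feed=.2)
arm.move_l(S(-.05,-.085,z),feed=.12)
arm.move_l(S(-.05,-.070,z),feed=.08)
q=push((-.05,-.070),(-.05,-.062),z)
arm.move_l(S(-.05,-.085,z),feed=.08)
arm.move_l(S(-.05,-.10,.12),feed=.25)
arm.move_to([.50,-.30,.2],R(89.5)); st()
save("top","t15.png"); save("side","s15.png"); st()
E
python3 - <<'E'
import cv2,numpy as np
s=cv2.imread("pics/s15.png");t=cv2.imread("pics/t15.png")
cv2.imwrite("pics/s15c.png",cv2.resize(s[155:230,225:330],None,fx=7,fy=7,interpolation=cv2.INTER_CUBIC))
cv2.imwrite("pics/t15c.png",cv2.resize(t[200:310,195:295],None,fx=5,fy=5,interpolation=cv2.INTER_CUBIC))
E
```

```text
push stop [-0.05  -0.066] i 4 8 f -12.45
 t 45.66 p [0.5654 0.1407 0.0215] F [ -2.11 -12.51   2.95] w 0.0003
 t 48.86 p [ 0.5001 -0.2996  0.1997] F [0.64 0.35 0.74] w 0.0003
 t 48.96 p [ 0.5002 -0.2996  0.1999] F [ 0.44 -0.05  0.32] w 0.0008
```

View pics/s15c.png

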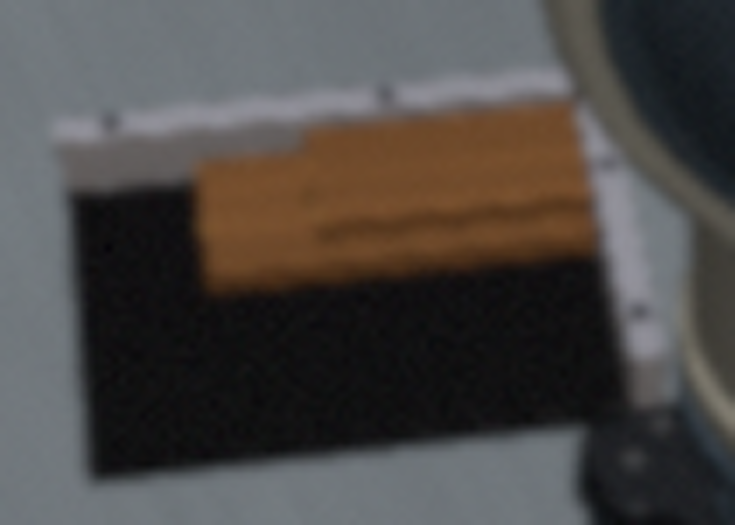

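View pics/t15c.png

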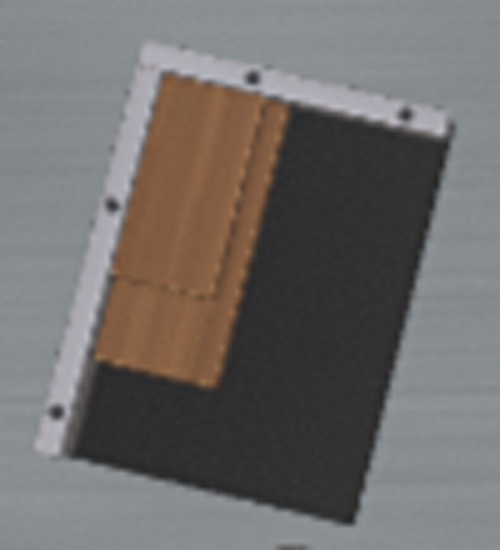

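View pics/t15.png

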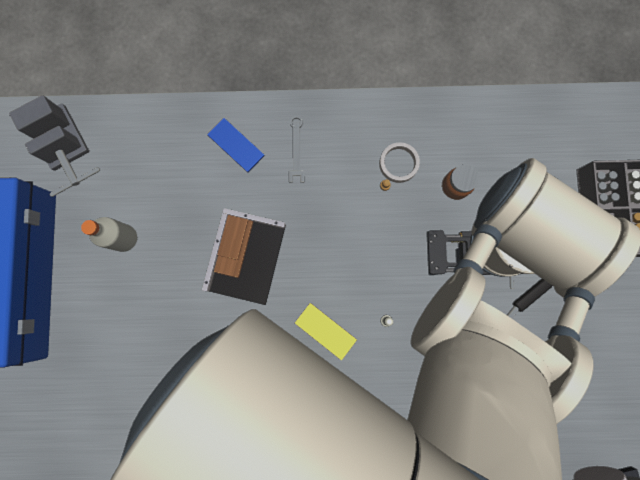

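Both boards are in the corner and everything else is in place. A quick check of the visible corners against the flush model:

```bash
python3 - <<'E'
from h import *
zo=.0063
T=lambda p:(p+.5-np.array([195,200]))*5-.5
U=lambda p:(p+.5-np.array([225,155]))*7-.5
for nm,x,y,z,v,o in [("L",-.14,-.06,.01,"top",(218,388)),("L",-.14,0,.01,"top",(95,360)),("L",0,-.06,.01,"top",(289,106)),("S",-.1,-.05,.02,"top",(213,299)),("S",-.1,0,.02,"top",(111,273)),("S",0,-.05,.02,"top",(267,98)),
 ("L",-.14,0,.01,"side",(195,163)),("L",-.14,-.06,.01,"side",(205,288)),("S",-.1,0,.02,"side",(303,130)),("S",-.1,-.05,.02,"side",(317,228)),("S",0,0,.02,"side",(576,98))]:
    p=proj(v,np.array(S(x,y,zo+z)))[0]; p=T(p) if v=="top" else U(p); print(nm,v,p.round(0),o,"mm",((np.array(o)-p)*(2.4/5 if v=="top" else 1/2.69)).round(1))
E
```

```text
L top [218. 389.] (218, 388) mm [ 0.  -0.5]
L top [ 96. 360.] (95, 360) mm [-0.4  0.1]
L top [292. 106.] (289, 106) mm [-1.2  0.1]
S top [215. 301.] (213, 299) mm [-0.9 -0.7]
S top [113. 276.] (111, 273) mm [-0.9 -1.5]
S top [268.  97.] (267, 98) mm [-0.5  0.3]
L side [195. 163.] (195, 163) mm [-0.2  0.1]
L side [208. 277.] (205, 288) mm [-1.1  3.9]
S side [303. 131.] (303, 130) mm [ 0.1 -0.4]
S side [316. 226.] (317, 228) mm [0.4 0.9]
S side [574. 103.] (576, 98) mm [ 0.6 -1.8]
```

The corners agree with the flush model to about 1–2 mm. The one larger difference, 3.9 mm, is at the long board's near corner in the side view, where the top edge blends into the side face. Handing in.

```bash
python3 - <<'E'
from h import *
arm.sign_off(); st()
E
```

```text
the job is handed in; nothing more can be done
the job is handed in; nothing more can be done
```

Both boards are stacked in the corner stop and released, and I handed the job in at about 49 s of the 69 s allowed; the rig reports no verdict. I laid the long board on the plate and pushed it in y, then x, then lightly in y again until contact. The short board then went on top with the same three pushes.

**Flushness:** In the last pictures both boards sit flush in the corner. Their visible corners match the flush position to within about 1–2 mm in both views. The short board's pushes stopped where the long board's contacts predicted, at −66 mm in y and −108 mm in x.

**Other things on the bench:** In the last top view, everything still visible looks to be where it was. The arm hid one yellow board and most of the spray gun, so I could not check those.

**Disagreements:**
- Camera heights read about 2–5 mm low throughout (board tops at 5–7 mm instead of 10), which I took as calibration bias.
- The first x push stopped about 5 mm further on than I expected. I put this down to the fingertips being thinner at the ends than stated, and the pictures then showed the long board flush.
- One side-view corner of the long board read 3.9 mm off, where its top edge and side face are hard to tell apart. The top view of the same corner agreed to 0.5 mm.

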